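# Open the sprung gate of a model-set parts tote and hold it wide

### The job

Open the parts tote so that a colleague can take the model platforms out: squeeze the catch with the broad tabs fully together between the fingers first, and only then the catch with the narrow tabs in the same way. Then swing the gate out by its post, past its detent, until it stands about square to the tote's front, and finish while still holding it there, since it springs back if let go. Leave the other things on the table and in the tote where they are.

Things in the scene. Friction and masses are not known exactly. Their poses are not given: they have to be found in the camera images.
- tote: Blue-grey open-topped parts tote, 210 deep x 234 wide x 105 mm tall, fixed. Origin on the table under the middle of its closed gate; x points into the tote, y along the closed gate towards the hinge, z up. A 30 mm deep beam runs along y over the mouth behind the gate, its top 105 mm up, its middle at x = 25 mm; two catches stand on it.
- broad_catch (a point): Centre of the BROAD squeeze catch, as at the start: midway between two upright white tabs that face each other along the tote's x, half-way up them (165 mm above the table). Each tab is 8 mm thick, 36 mm wide (along y), 44 mm tall, top at 185 mm; 48 mm over their outer faces. Keep fingertips 140 mm or more above the table here, clear of the steel pin that rises in front.
- narrow_catch (a point): Centre of the NARROW squeeze catch: the same as the broad one in every way except that its tabs are 13 mm wide along y. The two catches stand about 65 mm apart on the beam, and either may be the one nearer the hinge.
- broad_front: The broad catch's front tab, on the gate side. Sprung: it gives up to 16 mm towards the back tab against 2 to 5 N and comes back when let go, so the fingers may be 3 mm off-centre. Its origin starts on the beam top below the catch's centre, 20 mm from the tab's middle, and shifts with the tab.
- broad_back: The broad catch's back tab, on the inner side; the one that slides in, works the pin and stays in. Origin as for the front tab.
- narrow_front: The narrow catch's front tab, on the gate side (origin as above).
- narrow_back: The narrow catch's back tab, on the inner side (origin as above).
- broad_squeeze (a joint): How far the broad catch's back tab is squeezed in towards the front tab (along the tote's -x): 0 m as it starts (locked), 0.010 m fully in. It takes about 5 N (a grip of 15 to 30 N is good; fully squeezed centrally the tabs measure about 28 mm over their outer faces) and stays when let go. It lifts a steel pin in front of the gate's top edge; the pin clears the gate from 0.007 m.
- narrow_squeeze (a joint): The same for the narrow catch, which works exactly like the broad one.
- gate (a joint): Gate angle: 0 closed, grows as the free end swings out of the tote's front (towards its -x), 1.57 square to the front, stop at 1.75 rad. A spring detent resists between 0.1 and 0.8 rad (up to about 6 N at the post) and a weak closing spring (1 to 3 N at the post) pulls it back: let go, it rests ajar near 0.5 or shuts.
- gate_post (a point): On the axis of the gate's grip post, 160 mm above the table: an upright aluminium rod, 16 mm in diameter, on the gate's top edge near its free end, from 105 to 185 mm above the table. It travels on a circle of 178 mm about the hinge. The gate is a grey panel 192 mm long, 12 mm thick, its top edge 105 mm up.
- gate_hinge (a point): On the gate's vertical hinge axis, 105 mm above the table. With the gate at angle q the post stands at 178 mm from here in the tote's direction (x, y) = (-sin q, -cos q).
- drum_a: Round blue-grey model platform (goblet shape, 80 mm wide, 58 mm tall) standing in the tote. Bystander, loose; origin at the centre of its underside.
- drum_b: Second round platform like drum_a, standing in the tote. Bystander, loose; origin at the centre of its underside.
- tube: Blue tube with square end collars, 182 mm long, 28 mm high, lying beside the tote. Bystander, loose; origin at the centre of its underside.
- figure: Toy robot figure 65 mm tall, standing in front of the tote beside the gate's swing. Bystander, loose; origin at the centre of its underside.
- jar: Paint jar, 48 mm wide, 62 mm tall, beside the hinge. Bystander, loose; origin at the centre of its underside.
- dish: Clear plastic bowl, 110 mm wide, 45 mm tall. Bystander, loose; origin at the centre of its underside.
- brush: Paint brush 180 mm long, lying beside the tote. Bystander, loose; origin at the centre of its underside.
- carton: Small cardboard box 100 x 70 x 60 mm. Bystander, loose; origin at the centre of its underside.

How it is judged:
On the way, in this order (a step that is already met when the one before it is completed fails the run):
1. the broad catch is squeezed between the fingers, the narrow one still untouched (value of joint broad_squeeze above 0.0075 m and contact force between the fingers and broad_front above 0.5 N and contact force between the fingers and broad_back above 0.5 N and value of joint narrow_squeeze below 0.003 m), for 0.1 s.
2. then the narrow catch is squeezed between the fingers (value of joint each of narrow_squeeze, broad_squeeze above 0.0075 m and contact force between the fingers and narrow_front above 0.5 N and contact force between the fingers and narrow_back above 0.5 N), for 0.1 s.
3. the gate is swung past its detent by the fingers (value of joint gate above 0.9 rad and contact force between the fingers and gate above 0.5 N), for 0.1 s.
At the end, for the whole second after the job is handed in: The gate stands still between 1.25 rad and its stop's 1.74 rad (about square), the fingers press on it with more than 1 N and so hold it against its spring, both catches are squeezed in by more than 7.5 of their 10 mm, and no bystander is more than 30 mm from where it stood (value of joint gate between 1.25 and 1.74 rad and contact force between the fingers and gate above 1 N and velocity of joint gate between -0.1 and 0.1 rad/s and value of joint each of broad_squeeze, narrow_squeeze above 0.0075 m and distance of each of drum_a, drum_b, tube, figure, jar, dish, brush, carton from where it was at the start of the episode below 0.03 m); the arm keeps its last pose, push and grip.
It fails at once if the narrow catch is squeezed before the broad one (value of joint narrow_squeeze above 0.005 m and value of joint broad_squeeze below 0.007 m).
It fails at once if a bystander is disturbed (moved more than 30 mm) (distance of any of drum_a, drum_b, tube, figure, jar, dish, brush, carton from where it was at the start of the episode above 0.03 m).
It also fails if it takes over 56 s, if anything falls off the work surface, if the arm or the gripper's body presses on something with over 40 N, if the wrist force passes 120 N, or if a joint passes its speed limit or range.

### The arm

A 6-joint arm with a two-finger parallel gripper is mounted at the origin on the work surface. World frame = base frame: x ahead of the robot, y to its left, z up, the work surface at z = 0. Lengths are in m, angles in rad, forces in N, time in s.
With the tool pointing down it reaches from about 0.35 to 0.975 m from the base axis. Payload 4.9 kg.
Tool frame: the origin (TCP) lies on the centre line of the jaws, within the pads' length; the fingertips stand 17 mm ahead of it and the grasp point (between the pads) lies 2 mm behind it (ctrl.tcp_to_tips is the x of the fingertips in the tool frame, in m); x points along the fingers, z is the direction in which the jaws open and shut, and the axes are right-handed (so a half turn about x gives the same grasp; the last joint's range is limited). The gripper opens to 85 mm and grips with 20 to 120 N. Pads are 22 mm wide; open, the fingers measure 114 mm over their backs; the gripper's body (76 mm by 85 mm) begins 54 mm behind the grasp point. The pads swing forward as they close: fully open they stand 13 mm farther back than shut.
Start: joints at [-0.119, 0.053, 1.613, -0, 1.476, -0.119], TCP at [0.625, 0, 0.248] pointing down, gripper open.
Joint ranges: [-3.01, 3.01], [-1.01, 2.22], [0.06, 2.58], [-1.02, 4.17], [0.09, 2.62], [-3.14, 3.14]. Speed limits (rad/s): [2.57, 2.57, 3.14, 3.14, 3.14, 3.14].

### API

Orientations are given as a rotation vector (axis times angle).
In Python, from station import ctrl, cams, finder gives the robot as it stands.
- The arm moves only by the tool step_arm, never from a script. Its argument "moves" is a list of rows, each a list of 3 entries, a list of its own where there are three numbers: the shift along the tool's x, y, z in cm, then the turn, a rotation vector about the tool's x, y, z in degrees, then the opening, from 0 (shut) to 1 (fully open). A call has exactly 10 rows; each row is the pose to reach, as a shift and turn from the pose measured when the call began, along the tool's axes at that moment; what a row does not reach only later rows make up. A row lasts 1/12 s, in which the tool goes at most 41.7 mm and 7.16 degrees, less where a joint would pass 70% of its speed; a pose out of reach is approached as far as the arm can. A call with a gripper value outside its range is refused whole. The fingers move at their own pace and stop on an object; "grip_force" is the grip in N (left out, the last holds). Time passes only in rows, so rows that repeat a pose let the fingers close, or fill a call up. It gives the time, the measured TCP pose, the force and the opening at its end, in the units of the state.
- ctrl.get_obs(): the state, without advancing time (a new reading comes with each control period).
- cams.get_image(name): name is "scene" or "side" or "wrist"; returns a dict with "pixels" (400x640x3 uint8, blue, green, red), "fx", "fy", "cx", "cy" (pixels), "position" and "attitude" of the camera in the world. Camera axes: x right, y up, looking along -z (the intrinsics and any distortion apply to the point x, -y, -z); pixel columns grow to the right and rows downward; lengths in m; the calibration is good to about 2 mm. A picture is of the moment at which its call begins. There is no depth.
- ctrl.finish_job(): hands the job in, once; it reports no verdict.
Trained networks look in the newest picture that a camera, given by its name, has taken for a name from the list of things; names that differ only in an ending like _2 or _b are one class to them, and where a whole thing is asked for, a point or a joint stands for the part that bears it (a point fixed in the world has none). Each returns a list of dicts, best first, with "conf" (0 to 1); they miss things now and then, are a little off and sometimes report something else, mostly with a low value. They report only what shows in the picture. A call takes as long as a camera call.
- finder.find_in(camera, name): "at" ([column, row] in pixels, amid what is visible of it).
- finder.regions_of(camera, name): "region" (400x640 bool, what is visible of it) and "at" ([column, row] in pixels, amid what is visible of it).
- finder.tip_of(camera, name): "at" ([column, row] in pixels: a listed point, or the origin of a listed thing).
The state is a dict: "t": time; "q": joint angles; "dq": joint speeds; "effort": joint torques, N m; "tool_pos": TCP position; "tool_rot": TCP orientation; "contact_force": force on the tool from outside, world axes, zero at the start; "wrist_torque": the same for the moment, N m; "opening": finger opening in m.
Only numpy, scipy, OpenCV 4.12 (cv2) and the standard library are available. Lean on these libraries where they do the work, as an engineer would, in place of code of your own. Each camera call takes 0.05 s, during which the arm holds its last target. There are 200 camera calls.

## Working session

There is one attempt and no reset: what is moved stays moved. The work goes in short steps, Python scripts to look and compute and a tool call to move; the robot and the scene stay as the last step left them, time stands still between calls to the robot, and variables do not carry over. Pictures are saved under pics/ and viewed, on a budget of 10 in all, crops included, one or two more only if the job needs it, and the job is handed in when it is done.

Besides the shell and the picture viewer there is one more tool, called after "Call:" by a JSON object that holds its "op" and its "data", one argument or row to a line. step_arm: Moves the arm, as the interface text tells. Its arguments: {"type":"object","properties":{"moves":{"type":"array"},"grip_force":{"type":"number"}},"required":["moves"]}

```bash
mkdir -p pics; ls; cat > h.py <<'E'
import numpy as np, cv2
from scipy.spatial.transform import Rotation as R
from scipy.optimize import least_squares
from station import ctrl, cams, finder
def rot(a):
    a=np.array(a,float)
    if a.shape==(3,3): return a
    return R.from_rotvec(a).as_matrix() if a.size==3 else R.from_quat(a).as_matrix()
def ray(im,px):
    d=np.array([(px[0]-im['cx'])/im['fx'],-(px[1]-im['cy'])/im['fy'],-1.])
    d=rot(im['attitude'])@d
    return np.array(im['position'],float),d/np.linalg.norm(d)
def atz(im,px,z):
    p,d=ray(im,px); return p+d*(z-p[2])/d[2]
def proj(im,P):
    c=rot(im['attitude']).T@(np.array(P)-im['position'])
    return np.array([im['cx']-im['fx']*c[0]/c[2],im['cy']+im['fy']*c[1]/c[2]])
E
python3 - <<'E'
from h import *
im={c:cams.get_image(c) for c in('scene','side','wrist')}
for c in im:
    cv2.imwrite(f'pics/{c}0.png',im[c]['pixels']); i=im[c]
    print(c,{k:v for k,v in i.items() if k!='pixels'})
Z=dict(broad_catch=.165,narrow_catch=.165,gate_post=.16,gate_hinge=.105,tote=0,figure=0,jar=0,carton=0)
for n,z in Z.items():
    for c in im:
        r=finder.tip_of(c,n)
        for k in r[:2]: print(n,c,np.round(k['at'],1),round(k['conf'],2),atz(im[c],k['at'],z).round(4))
print(ctrl.get_obs())
E
```

```text
pics
scene {'fx': 450.81222697646393, 'fy': 450.81222697646393, 'cx': 316.0380085037211, 'cy': 209.6774513212235, 'position': array([1.17391896, 0.86599391, 0.9471097 ]), 'attitude': array([0.31698877, 1.09983776, 2.32177493])}
side {'fx': 418.1443053857097, 'fy': 418.1443053857097, 'cx': 320.5327745597869, 'cy': 199.33334676306734, 'position': array([ 0.16054764, -0.60254849,  0.70230412]), 'attitude': array([ 0.88509414, -0.29465755, -0.55700045])}
wrist {'fx': 319.48927226847115, 'fy': 319.48927226847115, 'cx': 319.2791367825237, 'cy': 202.66752118210084, 'position': array([0.6240633 , 0.06929046, 0.3731704 ]), 'attitude': array([-0.27629609,  0.00234805,  0.00134888])}
broad_catch scene [323.  231.6] 0.69 [0.6868 0.1634 0.165 ]
broad_catch side [312.  145.3] 0.77 [0.6831 0.1694 0.165 ]
narrow_catch scene [311.3 218.8] 0.48 [0.6829 0.1041 0.165 ]
narrow_catch side [322.8 158.4] 0.83 [0.6698 0.1025 0.165 ]
narrow_catch wrist [410.7  51.1] 0.74 [0.678  0.1043 0.165 ]
gate_post side [325.5 173.5] 0.66 [0.6414 0.0511 0.16  ]
gate_post wrist [337.9 154. ] 0.58 [0.6359 0.0425 0.16  ]
ga
[... 866 characters left out ...]
256 0.    ]
{'t': 1.35, 'q': array([-1.19013507e-01,  5.27189197e-02,  1.61285650e+00, -1.44927675e-05,
        1.47598020e+00, -1.18959780e-01]), 'dq': array([-9.08484522e-05, -3.03530214e-04,  4.38071380e-04,  4.76822968e-04,
       -8.07637921e-04, -1.07412675e-03]), 'effort': array([-8.75281821e-04, -3.93674612e+01, -3.70452762e+01, -1.81124074e-04,
        5.42323105e-04,  1.42785376e-05]), 'tool_pos': array([ 6.25004192e-01, -1.23413854e-05,  2.48317849e-01]), 'tool_rot': array([ 2.64149224e-05,  1.57076127e+00, -5.58232891e-05]), 'contact_force': array([ 1.05837172, -0.37070231,  0.33080296]), 'wrist_torque': array([0.00827858, 0.02698161, 0.01036203]), 'opening': 0.08550174753499398}
```

```bash
python3 - <<'E'
from h import *
a=cv2.imread('pics/scene0.png')[120:360,200:460]; b=cv2.imread('pics/side0.png')[80:320,200:460]
cv2.imwrite('pics/m0.png',np.hstack([cv2.resize(a,(400,369),interpolation=2),cv2.resize(b,(400,369),interpolation=2)]))
E
```

```text
(no output)
```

View pics/m0.png

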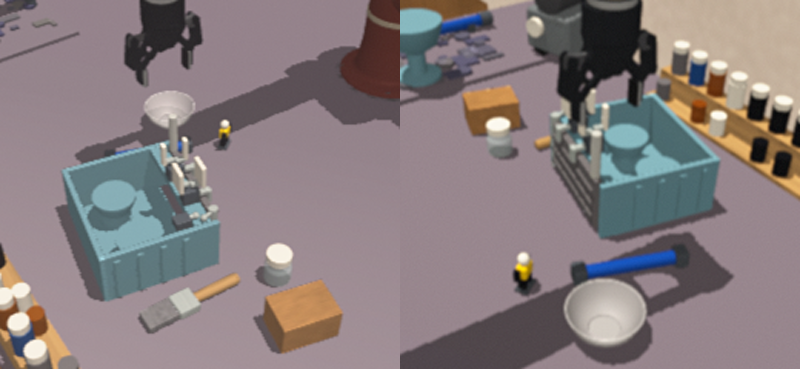

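View pics/wrist0.png

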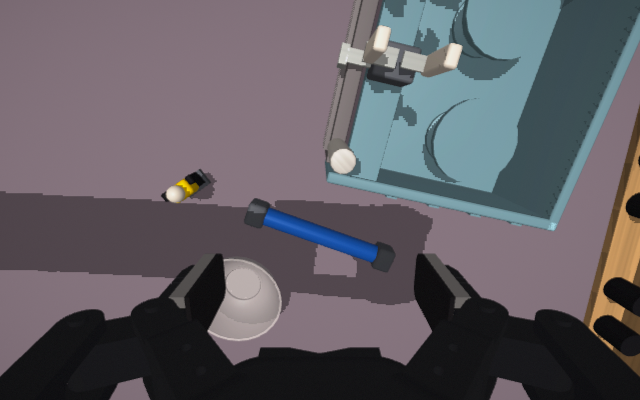

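Call:
{"op": "step_arm", "data": {
  "moves": [
    [[-1, 1.5, 1], [3, 0, 0], 1],
    [[-2, 3, 2], [6, 0, 0], 1],
    [[-3, 4.5, 3], [9, 0, 0], 1],
    [[-4, 6, 3.5], [12, 0, 0], 1],
    [[-4, 6, 3.5], [12, 0, 0], 1],
    [[-4, 6, 3.5], [12, 0, 0], 1],
    [[-4, 6, 3.5], [12, 0, 0], 1],
    [[-4, 6, 3.5], [12, 0, 0], 1],
    [[-4, 6, 3.5], [12, 0, 0], 1],
    [[-4, 6, 3.5], [12, 0, 0], 1]
  ],
  "grip_force": 25
}}

```text
t: 2.18
tool_pos: [0.6596, 0.0594, 0.2876]
tool_rot: [0.165, 1.566, -0.165]
contact_force: [-0.2, -0.1, 0.2]
opening: 0.0852
```

```bash
python3 - <<'E'
from h import *
im=cams.get_image('wrist'); cv2.imwrite('pics/w1.png',im['pixels'])
Z=dict(broad_catch=.165,narrow_catch=.165,gate_post=.16,gate_hinge=.105,tote=0,figure=0,jar=0)
for n,z in Z.items():
    for k in finder.tip_of('wrist',n)[:2]: print(n,np.round(k['at'],1),round(k['conf'],2),atz(im,k['at'],z).round(4))
o=ctrl.get_obs(); print(o['t'],o['tool_pos'],o['tool_rot'],im['position'],im['attitude'])
E
```

```text
broad_catch [330.7  46.7] 0.85 [0.6903 0.169  0.165 ]
broad_catch [300.8 226.7] 0.29 [0.6392 0.041  0.165 ]
narrow_catch [331.5 139.1] 0.63 [0.6781 0.1056 0.165 ]
narrow_catch [327.8 135.3] 0.4 [0.6759 0.109  0.165 ]
gate_post [297.6 224.3] 0.85 [0.6364 0.0419 0.16  ]
gate_hinge [298.6   9.2] 0.56 [0.6732 0.2136 0.105 ]
tote [307.3 115.2] 0.9 [0.6574 0.1264 0.    ]
figure [206.2 241.4] 0.63 [ 0.4825 -0.01    0.    ]
2.5833 [0.65999263 0.05997363 0.28832208] [ 0.16445791  1.56448794 -0.16444782] [0.67344189 0.12710338 0.41357277] [-0.27576183  0.03035304 -0.20749894]
```

View pics/w1.png

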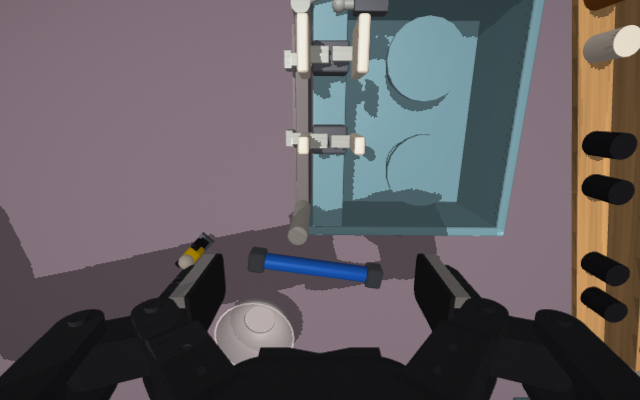

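```bash
python3 - <<'E'
from h import *
im=dict(fx=319.489,fy=319.489,cx=319.279,cy=202.6675,position=np.array([0.67344189,0.12710338,0.41357277]),attitude=np.array([-0.27576183,0.03035304,-0.20749894]))
f=lambda px,z:atz(im,px,z).round(4)[:2]
print('nar',f((303.5,145),.185),f((360,145),.185))
print('bro',f((303.5,38),.185),f((364,38),.185)); print('post',f((298,236),.185))
c,s=np.cos(-.21),np.sin(-.21)
for y,x in((.1056,.6781),(.169,.6903)):
  for sx in(-.024,.024):
    for w in ((.018,-.018) if y>.15 else (.0065,-.0065)):
      print(proj(im,[x+c*sx-s*w,y+s*sx+c*w,.185]).round(0),end=' ')
  print()
o=ctrl.get_obs();T=rot(o['tool_rot']);print('toolz',T[:,2])
d=np.array([.6903,.169,.17])-o['tool_pos'];print((T.T@d*100).round(2))
E
```

```text
nar [0.6575 0.1074] [0.6966 0.0991]
bro [0.6727 0.1744] [0.7111 0.1662]
post [0.6382 0.041 ]
[298. 132.] [299. 151.] [367. 132.] [366. 151.] 
[294.   9.] [295.  70.] [370.  10.] [368.  71.] 
toolz [ 9.78143696e-01 -2.07930057e-01  4.38985973e-05]
[11.83 11.29  0.7 ]
```

Call:
{"op": "step_arm", "data": {
  "moves": [
    [[0, 3, 0.2], [0, 0, 0], 1],
    [[0, 6, 0.4], [0, 0, 0], 1],
    [[0, 9, 0.6], [0, 0, 0], 1],
    [[0.5, 11.3, 0.8], [0, 0, 0], 1],
    [[3, 11.3, 0.8], [0, 0, 0], 1],
    [[5.5, 11.3, 0.8], [0, 0, 0], 1],
    [[8, 11.3, 0.8], [0, 0, 0], 1],
    [[10, 11.3, 0.8], [0, 0, 0], 1],
    [[11.7, 11.3, 0.8], [0, 0, 0], 1],
    [[11.7, 11.3, 0.8], [0, 0, 0], 1]
  ]
}}

```text
t: 3.42
tool_pos: [0.6886, 0.1686, 0.1657]
tool_rot: [0.163, 1.573, -0.166]
contact_force: [-1.0, -0.3, -1.4]
opening: 0.0856
```

```bash
python3 - <<'E'
from h import *
im=cams.get_image('wrist'); cv2.imwrite('pics/w2.png',im['pixels'])
o=ctrl.get_obs(); print(o['t'],o['tool_pos'],o['contact_force'])
E
```

```text
3.4667 [0.68974062 0.16867837 0.1682936 ] [0.11274362 0.55034169 0.16245026]
```

View pics/w2.png

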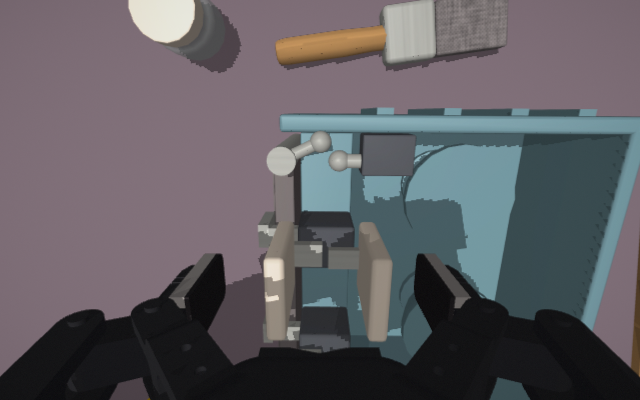

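Call:
{"op": "step_arm", "data": {
  "moves": [
    [[0, 0, 0.3], [0, 0, 0], 1],
    [[0, 0, 0.3], [0, 0, 0], 0.6],
    [[0, 0, 0.3], [0, 0, 0], 0.4],
    [[0, 0, 0.3], [0, 0, 0], 0.2],
    [[0, 0, 0.3], [0, 0, 0], 0.2],
    [[0, 0, 0.3], [0, 0, 0], 0.2],
    [[0, 0, 0.3], [0, 0, 0], 0.2],
    [[0, 0, 0.3], [0, 0, 0], 0.2],
    [[0, 0, 0.3], [0, 0, 0], 0.2],
    [[0, 0, 0.3], [0, 0, 0], 0.2]
  ],
  "grip_force": 25
}}

```text
t: 4.3
tool_pos: [0.6947, 0.1679, 0.1717]
tool_rot: [0.165, 1.564, -0.165]
contact_force: [1.5, -0.9, 4.8]
opening: 0.0201
```

```bash
python3 - <<'E'
from h import *
im=cams.get_image('wrist'); cv2.imwrite('pics/w3.png',im['pixels'])
o=ctrl.get_obs(); print(o['t'],o['tool_pos'],o['contact_force'],o['opening'])
E
```

```text
4.35 [0.69466414 0.16788897 0.17176387] [ 1.32422852 -0.50150275  5.49777998] 0.02005811613831907
```

View pics/w3.png

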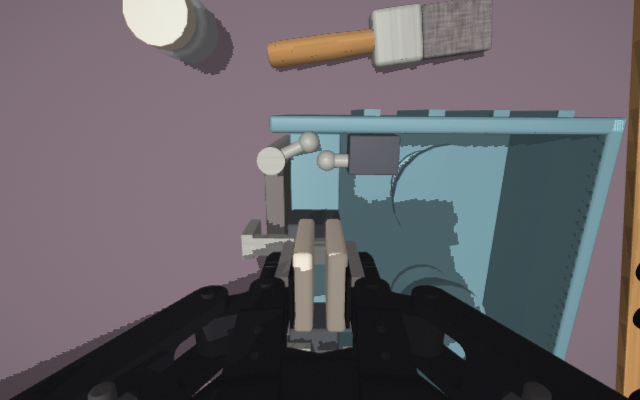

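Call:
{"op": "step_arm", "data": {
  "moves": [
    [[0, 0, 0], [0, 0, 0], 0.15],
    [[0, 0, 0], [0, 0, 0], 0.15],
    [[0, 0, 0], [0, 0, 0], 0.15],
    [[0, 0, -0.3], [0, 0, 0], 0.6],
    [[0, 0, -0.3], [0, 0, 0], 1],
    [[0, 0, -0.3], [0, 0, 0], 1],
    [[-1, 0, -0.3], [0, 0, 0], 1],
    [[-3, 0, -0.3], [0, 0, 0], 1],
    [[-5, 0, -0.3], [0, 0, 0], 1],
    [[-5, 0, -0.3], [0, 0, 0], 1]
  ]
}}

```text
t: 5.18
tool_pos: [0.6946, 0.1688, 0.2292]
tool_rot: [0.166, 1.553, -0.163]
contact_force: [0.5, 0.2, 1.8]
opening: 0.0855
```

```bash
python3 - <<'E'
from h import *
im=cams.get_image('wrist'); cv2.imwrite('pics/w4.png',im['pixels'])
cams.get_image('side')
o=ctrl.get_obs(); print(o['t'],o['tool_pos'],o['contact_force'],o['opening'])
T=rot(o['tool_rot'])
for p in ([.677,.1045,.170],[.678,.1056,.170]): print((T.T@(np.array(p)-o['tool_pos'])*100).round(2))
E
```

```text
5.2833 [0.69287575 0.16860242 0.22441055] [-0.22599202 -0.06162614 -0.5981782 ] 0.08529653908724671
[ 5.43 -6.61 -0.24]
[ 5.43 -6.48 -0.17]
```

View pics/w4.png

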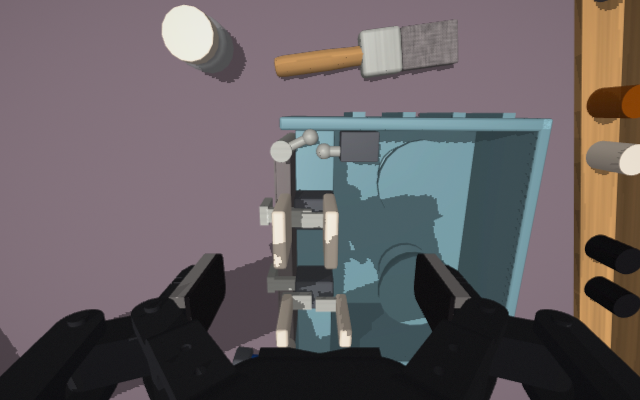

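Call:
{"op": "step_arm", "data": {
  "moves": [
    [[0, -2.2, -0.1], [0, 0, 0], 1],
    [[0, -4.4, -0.2], [0, 0, 0], 1],
    [[0, -6.6, -0.2], [0, 0, 0], 1],
    [[0.5, -6.6, -0.2], [0, 0, 0], 1],
    [[2.5, -6.6, -0.2], [0, 0, 0], 1],
    [[4.2, -6.6, -0.2], [0, 0, 0], 1],
    [[5.3, -6.6, -0.2], [0, 0, 0], 1],
    [[5.3, -6.6, -0.2], [0, 0, 0], 1],
    [[5.3, -6.6, -0.2], [0, 0, 0], 0.6],
    [[5.3, -6.6, -0.2], [0, 0, 0], 0.5]
  ]
}}

```text
t: 6.12
tool_pos: [0.6779, 0.1048, 0.172]
tool_rot: [0.165, 1.558, -0.164]
contact_force: [-0.9, 0.5, 0.8]
opening: 0.0638
```

```bash
python3 - <<'E'
from h import *
im=cams.get_image('wrist'); cv2.imwrite('pics/w5.png',im['pixels'])
o=ctrl.get_obs(); print(o['t'],o['tool_pos'],o['contact_force'],o['opening'])
E
```

```text
6.1667 [0.67816865 0.10478742 0.17262455] [ 0.1537041  -0.11945067  0.51225299] 0.05658164776036041
```

View pics/w5.png

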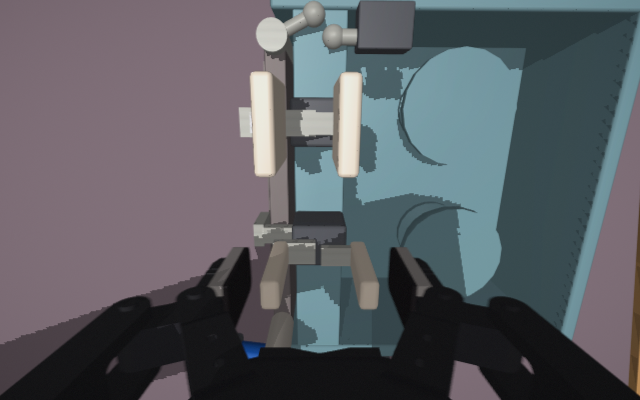

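Call:
{"op": "step_arm", "data": {
  "moves": [
    [[0, 0, 0], [0, 0, 0], 0.4],
    [[0, 0, 0], [0, 0, 0], 0.25],
    [[0, 0, 0], [0, 0, 0], 0.15],
    [[0, 0, 0], [0, 0, 0], 0.15],
    [[0, 0, 0], [0, 0, 0], 0.15],
    [[0, 0, 0], [0, 0, 0], 0.15],
    [[0, 0, 0], [0, 0, 0], 0.15],
    [[0, 0, 0], [0, 0, 0], 0.15],
    [[0, 0, 0], [0, 0, 0], 0.15],
    [[0, 0, 0], [0, 0, 0], 0.15]
  ]
}}

```text
t: 7.0
tool_pos: [0.6806, 0.1045, 0.1764]
tool_rot: [0.166, 1.55, -0.164]
contact_force: [3.2, -1.7, 5.7]
opening: 0.0199
```

Call:
{"op": "step_arm", "data": {
  "moves": [
    [[0, 0, 0], [0, 0, 0], 0.15],
    [[0, 0, 0], [0, 0, 0], 0.15],
    [[0, 0, 0], [0, 0, 0], 0.15],
    [[0, 0, 0], [0, 0, 0], 0.6],
    [[0, 0, 0], [0, 0, 0], 1],
    [[0, 0, 0], [0, 0, 0], 1],
    [[-1, 0, 0], [0, 0, 0], 1],
    [[-3, 0, 0], [0, 0, 0], 1],
    [[-5, 0, 0], [0, 0, 0], 1],
    [[-6, 0, 0], [0, 0, 0], 1]
  ]
}}

```text
t: 7.83
tool_pos: [0.6815, 0.1045, 0.2414]
tool_rot: [0.166, 1.543, -0.163]
contact_force: [0.6, -0.6, 1.1]
opening: 0.0856
```

```bash
python3 - <<'E'
from h import *
im=cams.get_image('wrist'); cv2.imwrite('pics/w6.png',im['pixels'])
for n,z in dict(gate_post=.16,gate_hinge=.105,tote=0,figure=0).items():
    for k in finder.tip_of('wrist',n)[:1]: print(n,np.round(k['at'],1),round(k['conf'],2),atz(im,k['at'],z).round(4))
o=ctrl.get_obs(); print(o['t'],o['tool_pos'],o['tool_rot'],o['contact_force'],o['opening'],o['q'])
E
```

```text
gate_post [277.7 309.4] 0.72 [0.6375 0.0408 0.16  ]
gate_hinge [280.6  60.7] 0.57 [0.6772 0.2149 0.105 ]
tote [288.9 163.1] 0.84 [0.6544 0.1241 0.    ]
8.0833 [0.67936619 0.10441873 0.23543611] [ 0.16553168  1.55090307 -0.16379907] [-0.67537174  0.13164299 -0.27138863] 0.08556758218414778 [ 4.47033889e-02  1.96067479e-01  1.47842770e+00 -9.41494766e-04
  1.45350554e+00  2.54928640e-01]
```

View pics/w6.png

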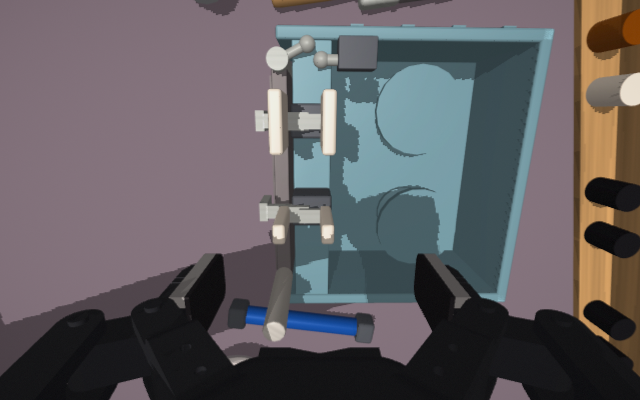

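```bash
cat > plan.py <<'E'
from h import *
import sys
# target rows in the tool frame of now: world xyz + yaw of jaw axis (rad, about world z)
H=np.array([.675,.2145]); Y=-.214
def post(q,r=.178):
    ex=np.array([np.cos(Y),np.sin(Y)]); ey=np.array([-ex[1],ex[0]])
    return H+r*(-np.sin(q)*ex-np.cos(q)*ey)
def att(yaw): return R.from_euler('z',yaw).as_matrix()@R.from_rotvec([0,np.pi/2,0]).as_matrix()
def row(o,p,yaw):
    T=rot(o['tool_rot']); 
    return (T.T@(np.array(p)-o['tool_pos'])*100).round(2), np.degrees(R.from_matrix(T.T@att(yaw)).as_rotvec()).round(1)
E
python3 - <<'E'
from plan import *
o=ctrl.get_obs(); print(post(0),post(1.5))
print(row(o,[.6372,.0413,.235],Y)); print(row(o,[.6372,.0413,.166],Y))
E
```

```text
[0.63719808 0.04056031] [0.49882203 0.23990322]
(array([-0.01, -7.05, -2.81]), array([ 0.2,  0.8, -0.1]))
(array([ 6.89, -7.07, -2.9 ]), array([ 0.2,  0.8, -0.1]))
```

Call:
{"op": "step_arm", "data": {
  "moves": [
    [[0, -2.4, -1], [0, 0.8, 0], 1],
    [[0, -4.8, -2], [0, 0.8, 0], 1],
    [[0, -7, -2.8], [0, 0.8, 0], 1],
    [[0, -7, -2.8], [0, 0.8, 0], 1],
    [[2.5, -7, -2.8], [0, 0.8, 0], 1],
    [[5, -7, -2.9], [0, 0.8, 0], 1],
    [[6.7, -7, -2.9], [0, 0.8, 0], 1],
    [[6.7, -7, -2.9], [0, 0.8, 0], 0.8],
    [[6.7, -7, -2.9], [0, 0.8, 0], 0.6],
    [[6.7, -7, -2.9], [0, 0.8, 0], 0.45]
  ]
}}

```text
t: 8.92
tool_pos: [0.6378, 0.0423, 0.1685]
tool_rot: [0.167, 1.564, -0.163]
contact_force: [-0.0, -0.1, 0.8]
opening: 0.0512
```

```bash
python3 - <<'E'
from h import *
im=cams.get_image('wrist'); cv2.imwrite('pics/w7.png',im['pixels'])
o=ctrl.get_obs(); print(o['t'],o['tool_pos'],o['contact_force'],o['opening'])
E
```

```text
8.9667 [0.63828134 0.04220696 0.16937857] [0.33110276 0.08235909 0.43818896] 0.044389201925288786
```

View pics/w7.png

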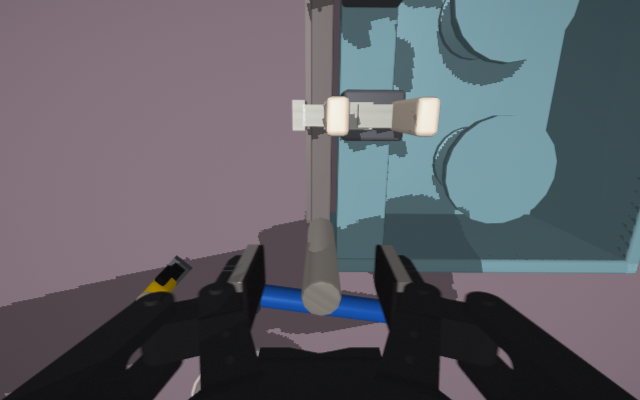

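Call:
{"op": "step_arm", "data": {
  "moves": [
    [[0, 0, 0], [0, 0, 0], 0.3],
    [[0, 0, 0], [0, 0, 0], 0.1],
    [[0, 0, 0], [0, 0, 0], 0],
    [[0, 0, 0], [0, 0, 0], 0],
    [[0, 0, 0], [0, 0, 0], 0],
    [[0, 0, 0], [0, 0, 0], 0],
    [[0, 0, 0], [0, 0, 0], 0],
    [[0, 0, 0], [0, 0, 0], 0],
    [[0, 0, 0], [0, 0, 0], 0],
    [[0, 0, 0], [0, 0, 0], 0]
  ],
  "grip_force": 25
}}

```text
t: 9.8
tool_pos: [0.6392, 0.0423, 0.1714]
tool_rot: [0.167, 1.56, -0.162]
contact_force: [-0.7, 0.2, 5.4]
opening: 0.0149
```

```bash
python3 - <<'E'
from plan import *
o=ctrl.get_obs(); print(o['t'],o['tool_pos'],o['contact_force'],o['opening'])
p0=o['tool_pos']
for q in np.arange(.05,.51,.05):
    p=p0.copy(); p[:2]+=post(q)-post(0); print(round(q,2),*row(o,p,Y-q))
E
```

```text
9.8 [0.63921945 0.04225079 0.17136555] [-0.69717645  0.22561344  5.44952383] 0.01486124808781647
0.05 [-0.    0.03 -0.89] [ 3.1  0.3 -0.2]
0.1 [-0.01  0.1  -1.78] [ 6.   0.2 -0.2]
0.15 [-0.01  0.21 -2.66] [ 8.8  0.2 -0.2]
0.2 [-0.01  0.37 -3.53] [11.7  0.2 -0.2]
0.25 [-0.02  0.57 -4.4 ] [14.6  0.2 -0.2]
0.3 [-0.02  0.82 -5.26] [17.4  0.2 -0.2]
0.35 [-0.02  1.1  -6.1 ] [20.3  0.2 -0.3]
0.4 [-0.03  1.43 -6.93] [23.2  0.2 -0.3]
0.45 [-0.03  1.8  -7.73] [26.   0.2 -0.3]
0.5 [-0.03  2.21 -8.52] [28.9  0.2 -0.3]
```

Call:
{"op": "step_arm", "data": {
  "moves": [
    [[0, 0, -0.9], [3, 0, 0], 0],
    [[0, 0.1, -1.8], [6, 0, 0], 0],
    [[0, 0.2, -2.7], [9, 0, 0], 0],
    [[0, 0.4, -3.5], [11.7, 0, 0], 0],
    [[0, 0.6, -4.4], [14.6, 0, 0], 0],
    [[0, 0.8, -5.3], [17.4, 0, 0], 0],
    [[0, 1.1, -6.1], [20.3, 0, 0], 0],
    [[0, 1.4, -6.9], [23.2, 0, 0], 0],
    [[0, 1.8, -7.7], [26, 0, 0], 0],
    [[0, 2.2, -8.5], [29, 0, 0], 0]
  ]
}}

```text
t: 10.63
tool_pos: [0.561, 0.0812, 0.1714]
tool_rot: [0.565, 1.491, -0.558]
contact_force: [2.5, -0.3, 1.9]
opening: 0.0147
```

```bash
cat > nxt.py <<'E'
from plan import *
a,b=map(float,sys.argv[1:])
o=ctrl.get_obs(); print(o['t'],o['tool_pos'],o['contact_force'],o['opening'],o['q'].round(2))
d=o['tool_pos'][:2]-H; ex=np.array([np.cos(Y),np.sin(Y)]); ey=np.array([-ex[1],ex[0]])
print('q,r',np.arctan2(-d@ex,-d@ey),np.hypot(*d))
for q in np.linspace(a,b,11)[1:]:
    p=np.array([*post(q),.169]); print(round(q,2),*row(o,p,Y-q))
E
python3 nxt.py .5 1.0
```

```text
10.6333 [0.56097038 0.08115194 0.17143923] [ 2.54557758 -0.25694534  1.86065467] 0.014749684499589811 [ 0.01 -0.03  1.83  0.    1.34  0.73]
q,r 0.4934634406769558 0.1754550007563411
0.55 [ 0.24 -0.24 -1.  ] [ 2.6  0.2 -0.3]
0.6 [ 0.23 -0.18 -1.89] [ 5.5  0.2 -0.4]
0.65 [ 0.23 -0.07 -2.78] [ 8.3  0.2 -0.4]
0.7 [ 0.23  0.08 -3.65] [11.2  0.2 -0.4]
0.75 [ 0.23  0.28 -4.52] [14.1  0.2 -0.4]
0.8 [ 0.22  0.51 -5.38] [16.9  0.2 -0.4]
0.85 [ 0.22  0.8  -6.22] [19.8  0.2 -0.4]
0.9 [ 0.22  1.12 -7.05] [22.7  0.2 -0.4]
0.95 [ 0.22  1.48 -7.86] [25.5  0.2 -0.4]
1.0 [ 0.22  1.88 -8.66] [28.4  0.2 -0.4]
```

Call:
{"op": "step_arm", "data": {
  "moves": [
    [[0, -0.1, -1], [2.6, 0, 0], 0],
    [[0, 0, -1.9], [5.5, 0, 0], 0],
    [[0, 0, -2.8], [8.3, 0, 0], 0],
    [[0, 0.2, -3.7], [11.2, 0, 0], 0],
    [[0, 0.4, -4.5], [14.1, 0, 0], 0],
    [[0, 0.6, -5.4], [17, 0, 0], 0],
    [[0, 0.9, -6.2], [19.8, 0, 0], 0],
    [[0, 1.2, -7.1], [22.7, 0, 0], 0],
    [[0, 1.6, -7.9], [25.5, 0, 0], 0],
    [[0, 2, -8.7], [28.4, 0, 0], 0]
  ]
}}

```text
t: 11.47
tool_pos: [0.5103, 0.1541, 0.1715]
tool_rot: [0.951, 1.347, -0.935]
contact_force: [9.0, 1.9, -4.7]
opening: 0.0152
```

```bash
python3 nxt.py 1.0 1.5
```

```text
11.4667 [0.51027656 0.15409914 0.1714903 ] [ 8.96111581  1.94458792 -4.68080785] 0.015246304709462798 [ 0.15 -0.12  1.91  0.    1.34  1.37]
q,r 1.005339424735937 0.17544821349301226
1.05 [ 0.24 -0.24 -0.8 ] [ 2.7  0.1 -0.8]
1.1 [ 0.24 -0.17 -1.68] [ 5.6  0.1 -0.8]
1.15 [ 0.24 -0.07 -2.57] [ 8.4  0.1 -0.8]
1.2 [ 0.24  0.09 -3.44] [11.3  0.  -0.8]
1.25 [ 0.24  0.28 -4.31] [14.2  0.  -0.8]
1.3 [ 0.24  0.52 -5.17] [17.   0.  -0.8]
1.35 [ 0.25  0.8  -6.01] [19.9 -0.  -0.8]
1.4 [ 0.25  1.13 -6.84] [22.8 -0.  -0.8]
1.45 [ 0.25  1.49 -7.65] [25.6 -0.  -0.8]
1.5 [ 0.26  1.9  -8.45] [28.5 -0.1 -0.8]
```

Call:
{"op": "step_arm", "data": {
  "moves": [
    [[0, 0.1, -0.8], [2.7, 0, -0.8], 0],
    [[0, 0.2, -1.7], [5.6, 0, -0.8], 0],
    [[0, 0.3, -2.6], [8.4, 0, -0.8], 0],
    [[0, 0.4, -3.4], [11.3, 0, -0.8], 0],
    [[0, 0.6, -4.3], [14.2, 0, -0.8], 0],
    [[0, 0.9, -5.2], [17, 0, -0.8], 0],
    [[0, 1.2, -6], [19.9, 0, -0.8], 0],
    [[0, 1.5, -6.8], [22.8, 0, -0.8], 0],
    [[0, 1.9, -7.7], [25.6, 0, -0.8], 0],
    [[0, 2.3, -8.5], [28.5, 0, -0.8], 0]
  ]
}}

```text
t: 12.3
tool_pos: [0.5016, 0.2417, 0.1715]
tool_rot: [1.314, 1.138, -1.318]
contact_force: [-2.5, -2.6, 2.1]
opening: 0.0152
```

Call:
{"op": "step_arm", "data": {
  "moves": [
    [[0, 0, 0], [0, 0, 0], 0],
    [[0, 0, 0], [0, 0, 0], 0],
    [[0, 0, 0], [0, 0, 0], 0],
    [[0, 0, 0], [0, 0, 0], 0],
    [[0, 0, 0], [0, 0, 0], 0],
    [[0, 0, 0], [0, 0, 0], 0],
    [[0, 0, 0], [0, 0, 0], 0],
    [[0, 0, 0], [0, 0, 0], 0],
    [[0, 0, 0], [0, 0, 0], 0],
    [[0, 0, 0], [0, 0, 0], 0]
  ]
}}

```text
t: 13.13
tool_pos: [0.5016, 0.2416, 0.1715]
tool_rot: [1.314, 1.138, -1.318]
contact_force: [-1.4, -2.4, 2.2]
opening: 0.015
```

```bash
python3 nxt.py 1.5 1.5 | head -2; python3 - <<'E'
from h import *
im={c:cams.get_image(c) for c in('scene','side')}
for n,z in dict(gate_post=.16,figure=0,jar=0,tube=0,brush=0,dish=0).items():
    for c in im:
        for k in finder.tip_of(c,n)[:1]: print(n,c,round(k['conf'],2),atz(im[c],k['at'],z).round(3))
a=im['scene']['pixels'][120:360,200:460]; b=im['side']['pixels'][80:320,200:460]
cv2.imwrite('pics/m9.png',np.hstack([cv2.resize(a,(400,369),interpolation=2),cv2.resize(b,(400,369),interpolation=2)]))
E
```

```text
13.1333 [0.50156523 0.24161964 0.17148182] [-1.39357211 -2.40312566  2.20262064] 0.015026538852957533 [ 0.32 -0.05  1.84  0.    1.35  2.03]
q,r 1.511908196509363 0.17554228771796873
gate_post scene 0.81 [0.497 0.241 0.16 ]
gate_post side 0.62 [ 0.552 -0.038  0.16 ]
figure scene 0.68 [ 0.476 -0.019  0.   ]
figure side 0.62 [0.807 0.163 0.   ]
jar scene 0.95 [0.616 0.322 0.   ]
jar side 0.56 [0.623 0.334 0.   ]
tube side 0.57 [ 0.627 -0.074  0.   ]
brush scene 0.68 [0.76  0.278 0.   ]
dish side 0.96 [ 0.528 -0.135 -0.   ]
```

View pics/m9.png

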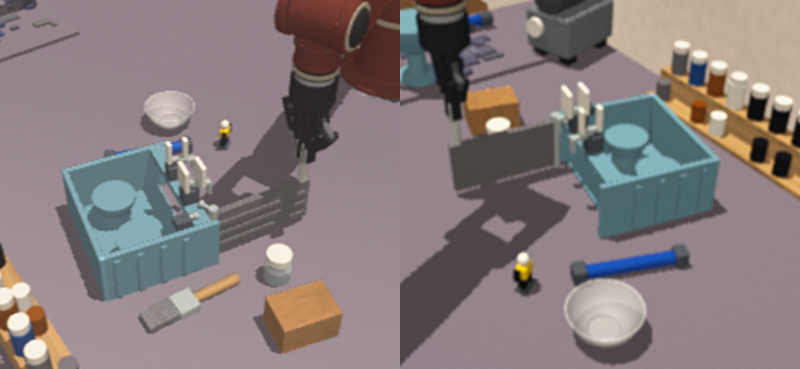

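The gate stands square to the front with the post held in the fingers. Both catches look squeezed in, and the bystanders are where they started. I'm handing the job in.

```bash
python3 -c "
from station import ctrl; print(ctrl.finish_job()); o=ctrl.get_obs(); print(o['t'],o['tool_pos'],o['opening'])"
```

```text
the job is handed in; nothing more can be done
None
the job is handed in; nothing more can be done
```

The tote is open. I squeezed the broad catch first and then the narrow one, both between the fingers at 25 N. Then I gripped the gate post, swung the gate past its detent, and handed the job in at about 13 s while still holding it.

**Gate:** the tool pose puts it at about 1.51 rad, and it stayed there for 0.8 s without moving. The fingers were closed on the post, reading 15 mm on a 16 mm rod. The scene camera placed the post at the same spot as the arm did. The side camera's point for the post was clearly wrong (about 0.28 m away), so I ignored it. The picture from that camera does show the gate square and held.

**Catches:** the wrist pictures show both back tabs still squeezed in, at roughly 38–42 mm over the outer faces instead of 48 mm. That is an estimate from the images; the joint values can't be read directly. During each squeeze the fingers closed to about 20 mm rather than the expected 28 mm, so the front tab probably gave more than the back one.

**Bystanders:** nothing visible in the last pictures has moved. The scene camera's points for the jar and figure agree with the starting ones to about 11 mm, which is within detection error. The side camera reported the figure somewhere else entirely, which the picture contradicts. I measured no start position for the tube, brush, dish or drums, so those were checked by eye only; the carton was not re-measured and was also checked by eye.

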